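# Bayonet-lock the powder basket onto the clamped ski pole

### The job

Fit the wide blue powder basket onto the ski pole that is clamped tip-up: set it hub upwards over the tip, feel for the place where its two keyways drop over the pole's lugs, push it down against the spring washer, twist it clockwise (seen from above) until the lugs come into its lock pockets and let it spring up and lock, then let go. Be gentle: never force the basket hard against the pole, and leave everything else on the bench where it lies.

Things in the scene. Friction and masses are not known exactly. Their poses are not given: they have to be found in the camera images.
- basket_hub (a point): Wide blue plastic powder basket, 45 g, lying hub up: open ring of 90 mm diameter, 5 mm thick, six 4 mm spokes, twelve-sided hub tube 40 mm across flats (flats face x and every 30 degrees on), 35 mm inside, 32 mm tall, open on top; grip the hub. Point on the hub's axis, 16 mm above the flat underside (17 mm above the bench: 1 mm studs). z up, x through the two keyways (white dashes on the rim).
- basket_keyway (a point): One of two opposite keyways in the flange at the foot of the hub (bore 22 mm); they lie along the hub's +x and -x, 7.6 mm wide, cut right through and open to the bore. Point in the keyway at the basket's underside, 14 mm from the axis. Beside it the flange is 8 mm thick; a 13 mm high wall on its clockwise side stops turning the wrong way.
- basket_pocket (a point): One of two opposite lock pockets for the pole's lugs, in the flange's upper side, 60 degrees (1.05 rad) counter-clockwise of the keyway seen from above. Point on the pocket's floor, 14 mm from the axis, 5 mm above the underside; the pocket is 3 mm deep, 8.4 mm wide, and a 13 mm high end stop closes it on the far side.
- pole_lugs (a point): Fixed point on the axis of the upright, tip-up pole at the underside of its two yellow lugs, 120 mm above the bench. Opposite lugs, 5 mm wide, 6 mm tall, reach 16 mm from the axis; neck 20 mm in diameter. z up; x, y are the clamp's. The line through the lugs lies within 1.0 rad either way of x: the angle is not given, see or feel it. Basket drops over lugs when within about 0.08 rad.
- pole_tip (a point): Top of the pole's steel tip, 43 mm above the underside of the lugs, on the axis. The neck tapers from 20 mm in diameter, 31 mm below this point, to the tip. Basket resting on top of the lugs: its underside is 37 mm below this point. Locked: its underside is 48 mm below this point (5 mm below the lugs' underside), its hub point 11 mm above the lugs' underside.
- washer_rest (a point): Fixed point on the axis at the free height of the steel spring washer's top, 0.5 mm below the lugs' underside. The washer, 34 mm in diameter, carries the basket: gives at 2 N, stiffens 0.8 N per mm, bottoms 9.5 mm down (10 N). The basket turns under the lugs from 7.5 mm down (8 N); 1.05 rad clockwise from above puts pockets under lugs (stop 0.1 rad on); let go, it springs up 3 to 5 mm and locks.
- pole_clamp: The pole clamp, fixed to the bench: grey jaws on a dark steel base plate 110 x 80 mm, 58 mm tall, with a screw and T-handle sticking out to 84 mm along its -x; origin on the bench under the pole's axis. The pole, its lugs and the spring washer belong to it.
- small_basket: Bystander: small grey pole basket, 55 mm in diameter, 22 mm tall, origin at the centre of its underside.
- boot_buckle: Bystander: black ski boot buckle, 62 x 30 x 16 mm, origin at the centre of its underside.
- binding_plate: Bystander: brass binding plate, 110 x 52 x 6 mm, long along x, origin at the centre of its underside.
- ski_brake: Bystander: bent steel ski brake with black plastic feet, about 115 x 92 x 12 mm, origin on its underside.
- wax_block: Bystander: green wax block, 80 x 34 x 22 mm, origin at the centre of its underside.
- wax_cork: Bystander: waxing cork, 90 x 50 x 30 mm, origin at the centre of its underside.
- scraper: Bystander: clear plastic scraper, 140 x 60 x 5 mm, origin at the centre of its underside.

How it is judged:
By the outcome, as a careful person would: the job done as asked, in the order asked, and still so for the second after the job is handed in, with the robot touching nothing.
It also fails if it takes over 72 s, if anything falls off the work surface, if the arm or the gripper's body presses on something with over 40 N, if the wrist force passes 120 N, or if a joint passes its speed limit or range.

### The arm

A 6-joint arm with a two-finger parallel gripper is mounted at the origin on the work surface. World frame = base frame: x ahead of the robot, y to its left, z up, the work surface at z = 0. Lengths are in m, angles in rad, forces in N, time in s.
With the tool pointing down it reaches from about 0.375 to 0.9 m from the base axis. Payload 3.1 kg.
Tool frame: the origin (TCP) lies at the very end of the fingers, on their centre line; the grasp point (between the pads) lies 19 mm behind it; z points along the fingers, x is the direction in which the jaws open and shut, and the axes are right-handed (so a half turn about z gives the same grasp; the last joint's range is limited). The gripper opens to 87 mm and grips with 3 to 60 N. Pads are 19 mm wide; open, the fingers measure 117 mm over their backs; the gripper's body (75 mm by 190 mm) begins 51 mm behind the grasp point.
Start: joints at [1.046, 0.527, 1.433, -0, 1.181, -0.178], TCP at [0.212, 0.588, 0.223] pointing down, gripper open.
Joint ranges: [-3.08, 3.08], [-0.75, 2.2], [0.22, 2.44], [-1.43, 4.57], [0, 2.65], [-2.85, 2.85]. Speed limits (rad/s): [2.79, 2.79, 3.14, 3.14, 3.14, 3.14].

### API

Orientations are given as a unit quaternion [x, y, z, w].
In Python, from rig import robot gives the robot as it stands. The module is installed in compiled form; this text tells all that it offers.
- The arm moves only by the shell command python3 -m creep 'ROWS' [OPENING] [FORCE]. ROWS is a JSON object of lists of equal length, an entry for each row: "dp": the shift along the tool's x, y, z in cm, a list of three; "turn": the turn, a rotation vector about the tool's x, y, z in degrees, a list of three. In form: {"dp": [[x, y, z], ...], "turn": [[wx, wy, wz], ...]}. A call has 1 to 20 rows; each row shifts and turns the commanded pose from where the row before left it, along the tool's axes as they then stand; what a row does not reach is not made up. A row lasts 1/10 s, in which the tool goes at most 50 mm and 8.59 degrees, less where a joint would pass 70% of its speed; a pose out of reach is approached as far as the arm can. A call is refused whole if a number of a shift passes 5 or a number of a turn 8.59, either way. A call with a gripper value outside its range is refused whole. OPENING is the gripper command: -1 is fully open, 1 is shut, values between are in proportion, set as the call begins (- or left out, the last holds). The fingers move at their own pace and stop on an object; FORCE is the grip in N (left out, the last holds). Time passes only in rows, so rows that do not move let the fingers close. It gives the time, the measured TCP pose, the force and the opening at its end, in the units of the state.
- robot.get_obs(): the state, without advancing time (a new reading comes with each control period).
- robot.camera(name): name is "side" or "top" or "wrist"; returns the picture (384x512x3 uint8, red, green, blue); there is no depth.
- robot.calibration(name): a dict with "fx", "fy", "cx", "cy" (pixels), "rvec" (rotation vector, rad) and "tvec" (3), from world to camera coordinates, as OpenCV has them. Camera axes: x right, y down, z forward; pixel columns grow to the right and rows downward; lengths in m; the calibration is good to about 2 mm. A picture is of the moment at which its call begins: read the wrist's pose just before it. calibration takes no time and is no camera call; for the wrist camera it gives the pose at the moment of the call.
- robot.hand_in(): hands the job in, once; it reports no verdict.
Trained networks look in the newest picture that a camera, given by its name, has taken for a name from the list of things; names that differ only in an ending like _2 or _b are one class to them, and where a whole thing is asked for, a point or a joint stands for the part that bears it (a point fixed in the world has none). Each returns a list of dicts, best first, with "confidence" (0 to 1); they miss things now and then, are a little off and sometimes report something else, mostly with a low value. They report only what shows in the picture. A call takes as long as a camera call.
- robot.masks_of(name, camera): "pixels" (384x512 bool, what is visible of it).
- robot.tip_of(name, camera): "point" ([x, y, z] in m, in the coordinates of the camera as it stood for that picture, good to about 4 mm: a listed point, or the origin of a listed thing).
The state is a dict: "time": time; "q": joint angles; "joint_velocities": joint speeds; "joint_torque": joint torques, N m; "position": TCP position; "tool_rot": TCP orientation; "ft_force": force on the tool from outside, world axes, zero at the start; "moment": the same for the moment, N m; "grip_width": finger opening in m.
Only numpy, scipy, OpenCV 4.12 (cv2) and the standard library are available. Lean on these libraries where they do the work, as an engineer would, in place of code of your own. Each camera call takes 0.05 s, during which the arm holds its last target.

## Working session

There is one attempt and no reset: what is moved stays moved. The work goes in short steps, Python scripts to look and compute and a shell command to move; the robot and the scene stay as the last step left them, time stands still between calls to the robot, and variables do not carry over. Pictures are saved under pics/ and viewed, and the job is handed in when it is done.

```bash
mkdir -p pics; cat > h.py <<'E'
import numpy as np, cv2
from rig import robot
from scipy.spatial.transform import Rotation as R
def ext(c):
    k=robot.calibration(c); return k,R.from_rotvec(np.ravel(k['rvec'])).as_matrix(),np.ravel(k['tvec'])
def c2w(p,c):
    k,r,t=ext(c); return r.T@(np.array(p)-t)
def w2p(p,c):
    k,r,t=ext(c); q=r@np.array(p)+t; return np.array([k['fx']*q[0]/q[2]+k['cx'],k['fy']*q[1]/q[2]+k['cy']])
def p2w(u,v,z,c):
    k,r,t=ext(c); d=r.T@np.array([(u-k['cx'])/k['fx'],(v-k['cy'])/k['fy'],1]); o=-r.T@t
    return o+d*(z-o[2])/d[2]
def snap(c,f):
    im=robot.camera(c); cv2.imwrite('pics/'+f+'.png',im[:,:,::-1]); return im
E
python3 - <<'E'
from h import *
o=robot.get_obs(); print({k:np.round(v,3) for k,v in o.items()})
for c in ['top','side']:
    snap(c,c+'0')
    for n in ['basket_hub','basket_keyway','basket_pocket','pole_lugs','pole_tip','pole_clamp','small_basket','wax_cork']:
        print(c,n,[(round(d['confidence'],2),np.round(c2w(d['point'],c),4)) for d in robot.tip_of(n,c)[:3]])
print(robot.get_obs()['time'])
E
```

```text
{'time': np.float64(0.0), 'q': array([ 1.046,  0.528,  1.434, -0.   ,  1.181, -0.179]), 'joint_velocities': array([ 0.002, -0.001, -0.001, -0.   ,  0.   ,  0.   ]), 'joint_torque': array([  0.   , -44.005, -17.659,   0.063,   0.058,  -0.   ]), 'position': array([0.212, 0.587, 0.222]), 'tool_rot': array([ 0.818,  0.575, -0.001,  0.   ]), 'ft_force': array([-0.049,  0.014, -0.185]), 'moment': array([-0.001, -0.002, -0.093]), 'grip_width': np.float64(0.087)}
top basket_hub []
top basket_keyway [(0.78, array([ 0.5953,  0.3138, -0.0019]))]
top basket_pocket [(0.98, array([0.5791, 0.3214, 0.0043]))]
top pole_lugs [(0.87, array([ 0.5213, -0.1792,  0.1192]))]
top pole_tip [(0.88, array([ 0.5124, -0.1841,  0.1622])), (0.45, array([ 0.5149, -0.1787, -0.0029]))]
top pole_clamp [(0.85, array([ 0.5138, -0.1805, -0.0014]))]
top small_basket [(0.49, array([ 0.5144, -0.18  ,  0.1617])), (0.47, array([0.4844, 0.1104, 0.001 ]))]
top wax_cork [(0.72, array([ 6.645e-01, -3.711e-01,  1.000e-04]))]
side basket_hub [(0.75, array([0.5755, 0.3036, 0.0227]))]
side basket_keyway [(0.72, array([0.745 , 0.0997, 0.0038])), (0.69, array([0.5889, 0.3082, 0.0018]))]
side basket_pocket [(0.95, array([0.5775, 0.3195, 0.0112]))]
side pole_lugs [(0.61, array([ 0.517 , -0.184 ,  0.1195]))]
side pole_tip [(0.64, array([ 0.514 , -0.1809,  0.1656]))]
side pole_clamp [(0.82, array([ 0.5123, -0.1793, -0.0011]))]
side small_basket [(0.69, array([0.4854, 0.1065, 0.005 ]))]
side wax_cork [(0.68, array([ 0.6609, -0.374 ,  0.0019])), (0.52, array([0.487 , 0.1058, 0.002 ])), (0.49, array([ 7.394e-01, -3.870e-02,  4.000e-04]))]
0.9
```

View pics/top0.png

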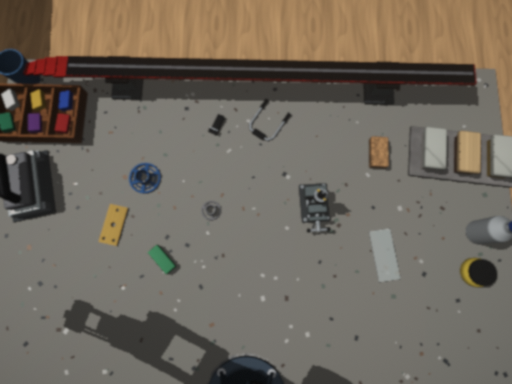

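View pics/side0.png

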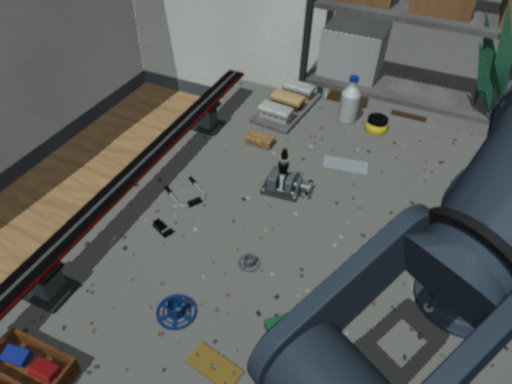

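```bash
python3 - <<'E'
import cv2
from h import *
im=cv2.imread('pics/top0.png')
for n,p in [('b',(0.583,0.308,0.02)),('p',(0.515,-0.181,0.13))]:
    u,v=w2p(p,'top').astype(int); print(n,u,v)
    c=im[max(0,v-40):v+40,max(0,u-50):u+50]; cv2.imwrite(f'pics/crop_{n}.png',cv2.resize(c,None,fx=7,fy=7,interpolation=cv2.INTER_CUBIC))
print(robot.calibration('top'))
E
```

```text
b 142 174
p 321 193
{'fx': 367.842852691361, 'fy': 367.842852691361, 'cx': 258.07347307542585, 'cy': 192.31324796412127, 'rvec': array([ 2.13985605, -2.09854356,  0.21778843]), 'tvec': array([-0.03219332,  0.53059635,  0.94895835])}
```

View crops.

The top view has the basket at about (145,178) and the clamp with the pole at (318,197). The small grey basket is at (211,210). Side view: basket (177,311), pole (284,165).

View pics/crop_b.png

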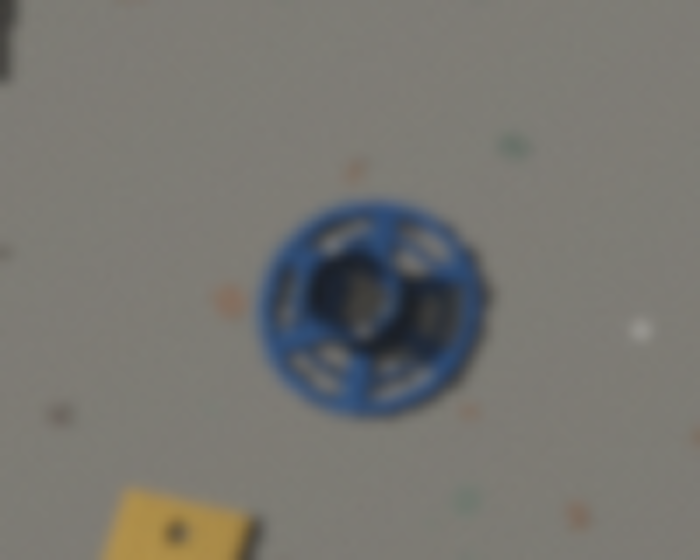

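View pics/crop_p.png

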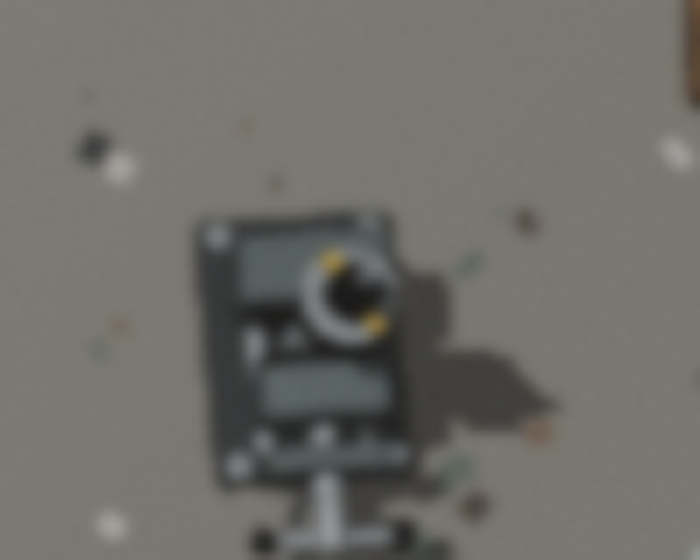

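```bash
python3 - <<'E'
from h import *
o=robot.get_obs(); k,r,t=ext('wrist'); print(k['fx'],k['cx'],k['cy'],'campos',-r.T@t,'fwd',r[2]); T=R.from_quat(o['tool_rot']).as_matrix()
print('cam in tool',T.T@(-r.T@t-o['position']), 'axes in tool',(r@T).round(2))
b=p2w(145,178,0.004,'top');print(b)
im=cv2.imread('pics/top0.png');hsv=cv2.cvtColor(im,cv2.COLOR_BGR2HSV)
m=cv2.inRange(hsv,(100,110,50),(125,255,255));m[:, :125]=0;m[:,166:]=0;m[:160]=0;m[200:]=0
pts=cv2.findNonZero(m);h=cv2.convexHull(pts);e=cv2.fitEllipse(h);print(e,p2w(*e[0],0.004,'top'))
A=p2w(321-50+333/7,193-40+260/7,.126,'top');B=p2w(321-50+376/7,193-40+322/7,.126,'top');d=A-B;print('lugs',A,B,(A+B)/2,np.degrees(np.arctan2(d[1],d[0])),np.linalg.norm(d))
E
```

```text
272.46665224493137 256.7893853038625 191.24640994468893 campos [0.14979461 0.61057045 0.38436272] fwd [ 0.23302511 -0.08457564 -0.96878597]
cam in tool [ 1.56856901e-04 -6.65979453e-02 -1.61782080e-01] axes in tool [[ 1.   -0.    0.  ]
 [ 0.    0.97 -0.25]
 [-0.    0.25  0.97]]
[0.57642142 0.30388489 0.004     ]
((144.4901580810547, 177.67466735839844), (28.409351348876953, 30.02174186706543), 74.64521789550781) [0.57735211 0.30542393 0.004     ]
lugs [ 0.52510937 -0.17437955  0.126     ] [ 0.50265001 -0.18953927  0.126     ] [ 0.51387969 -0.18195941  0.126     ] 34.018732863563656 0.027096859993629756
```

```bash
python3 -m creep '{"dp":[[-1.18,3.67,0.4],[-1.18,3.67,0.4],[-1.18,3.67,0.4],[-1.18,3.67,0.4],[-1.18,3.67,0.4],[-1.18,3.67,0.4],[-1.18,3.67,0.4],[-1.18,3.67,0.4],[-1.18,3.67,0.4],[-1.18,3.67,0.4],[-1.18,3.67,0.4],[-1.18,3.67,0.4],[0,0,0],[0,0,0]],"turn":[[0,0,0],[0,0,0],[0,0,0],[0,0,0],[0,0,0],[0,0,0],[0,0,0],[0,0,0],[0,0,0],[0,0,0],[0,0,0],[0,0,0],[0,0,0],[0,0,0]]}' -1 10
python3 - <<'E'
from h import *
im=snap('wrist','w1'); cv2.imwrite('pics/w1z.png',cv2.resize(im[:,:,::-1],None,fx=1.5,fy=1.5,interpolation=cv2.INTER_CUBIC))
for n in ['basket_hub','basket_keyway','basket_pocket']:
    print(n,[(round(d['confidence'],2),np.round(c2w(d['point'],'wrist'),4)) for d in robot.tip_of(n,'wrist')[:3]])
print(w2p((.5773,.3054,.004),'wrist'))
o=robot.get_obs();print(o['time'],o['position'],o['tool_rot'],o['q'])
E
```

```text
time: 2.3
position: [0.5788, 0.3041, 0.1741]
tool_rot: [0.819, 0.574, -0.0, -0.0]
ft_force: [-1.3, -0.2, -0.1]
grip_width: 0.0868
basket_hub [(0.57, array([0.5764, 0.3073, 0.0166]))]
basket_keyway [(0.91, array([ 0.5899,  0.3151, -0.0022]))]
basket_pocket [(0.65, array([0.5787, 0.3237, 0.007 ]))]
[256.40497313 177.07733527]
2.5 [0.57729436 0.30592295 0.1747362 ] [ 8.18030941e-01  5.75174173e-01 -1.52717212e-04 -1.65076554e-04] [ 3.16469393e-01  6.18382275e-01  1.40240554e+00  2.51566579e-04
  1.12119339e+00 -9.09274118e-01]
```

View pics/w1z.png

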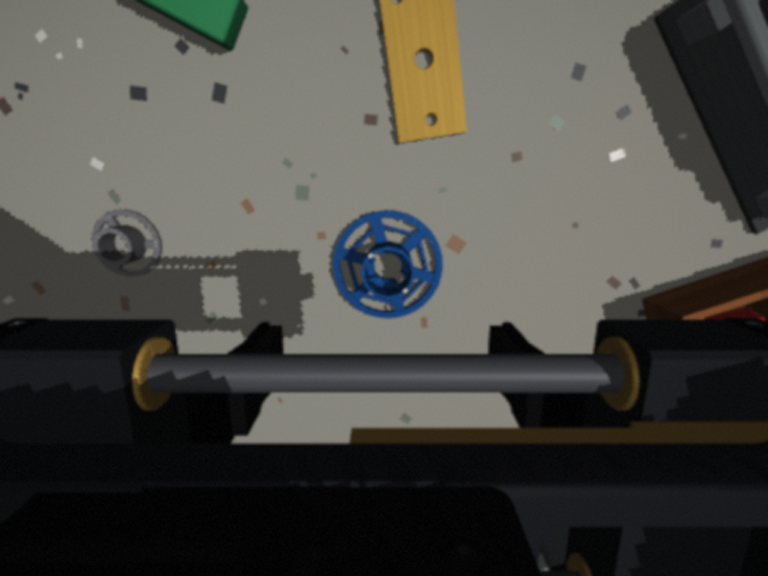

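The wrist view shows the basket at about (386,264) in the enlarged picture, in the clear. I'll zoom in for its orientation.

```bash
python3 - <<'E'
from h import *
im=cv2.imread('pics/w1.png'); c=im[136:216,212:302]
cv2.imwrite('pics/w1c.png',cv2.resize(c,None,fx=7,fy=7,interpolation=cv2.INTER_CUBIC))
hsv=cv2.cvtColor(im,cv2.COLOR_BGR2HSV)
m=cv2.inRange(hsv,(100,110,40),(130,255,255));q=np.zeros_like(m);q[132:222,208:306]=m[132:222,208:306]
e=cv2.fitEllipse(cv2.convexHull(cv2.findNonZero(q)));print(e,p2w(*e[0],0.004,'wrist'))
for n,z in [('hub',.017)]:
    print(w2p((.5773,.3054,.017),'wrist'))
E
```

```text
((257.92095947265625, 175.7683563232422), (70.86857604980469, 72.59892272949219), 91.67691802978516) [0.57637741 0.30773137 0.004     ]
[256.38304569 179.21720153]
```

View pics/w1c.png

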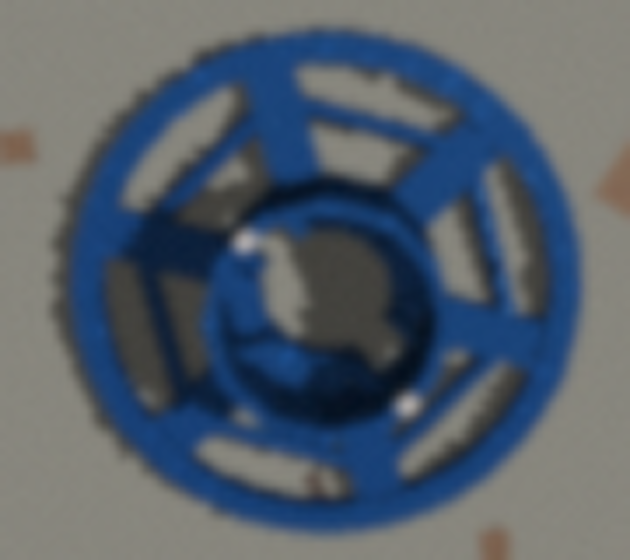

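The white rim dashes are at (245,240) and (407,404) in the crop, i.e. (247,170.3) and (270.1,193.7) in the full image.

```bash
python3 - <<'E'
from h import *
A=p2w(212+245/7,136+240/7,.033,'wrist');B=p2w(212+407/7,136+404/7,.033,'wrist')
# keyway at bottom in picture
d=A-B;print(A,B,(A+B)/2,np.degrees(np.arctan2(d[1],d[0]))%180,np.linalg.norm(d))
print('hub ellipse ctr', p2w(212+322/7,136+302/7,.033,'wrist'))
# spokes axis: opposite spokes outer midpoints
for P,Q in [((272,100),(372,490)),((130,235),(520,325)),((465,160),(185,400))]:
    a=p2w(212+P[0]/7,136+P[1]/7,.005,'wrist');b=p2w(212+Q[0]/7,136+Q[1]/7,.005,'wrist');d=a-b;print('spoke',np.degrees(np.arctan2(d[1],d[0]))%60,(a+b)/2)
o=robot.get_obs();T=R.from_quat(o['tool_rot']).as_matrix();print('toolx yaw',np.degrees(np.arctan2(T[1,0],T[0,0])),o['position'])
E
```

```text
[0.56092096 0.30007591 0.033     ] [0.59556619 0.31572369 0.033     ] [0.57824358 0.3078998  0.033     ] 24.306667284050803 0.03801506664545948
hub ellipse ctr [0.57470598 0.30832066 0.033     ]
spoke 54.439936117997405 [0.5799798  0.30678647 0.005     ]
spoke 57.06041264602588 [0.57679207 0.3084621  0.005     ]
spoke 51.399237805124145 [0.57686931 0.3078016  0.005     ]
toolx yaw 70.2236638672596 [0.57729436 0.30592295 0.1747362 ]
```

```bash
python3 -m creep '{"dp":[[0.13,-0.13,3],[0,0,3],[0,0,3],[0,0,2.5],[0,0,1],[0,0,0],[0,0,0]],"turn":[[0,0,7.95],[0,0,7.95],[0,0,0],[0,0,0],[0,0,0],[0,0,0],[0,0,0]]}'
python3 - <<'E'
from h import *
im=snap('wrist','w2'); cv2.imwrite('pics/w2z.png',cv2.resize(im[:,:,::-1],None,fx=1.5,fy=1.5,interpolation=cv2.INTER_CUBIC))
o=robot.get_obs();T=R.from_quat(o['tool_rot']).as_matrix();print('toolx yaw',np.degrees(np.arctan2(T[1,0],T[0,0])),o['position'],o['time'])
E
```

```text
time: 3.2
position: [0.5781, 0.3073, 0.0506]
tool_rot: [0.89, 0.456, 0.001, 0.0]
ft_force: [0.2, -0.1, -0.2]
grip_width: 0.0871
toolx yaw 54.26407980762868 [0.57862932 0.30734184 0.05113092] 3.25
```

View pics/w2z.png

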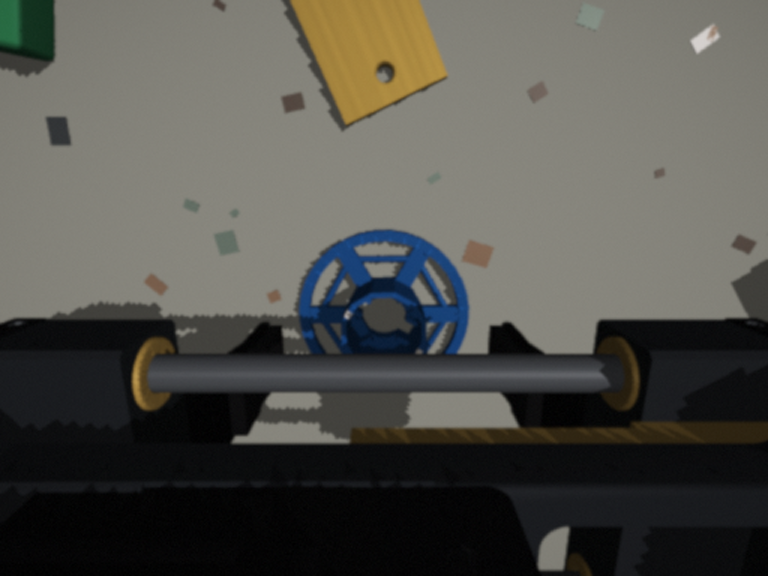

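```bash
python3 - <<'E'
from h import *
im=cv2.imread('pics/w2.png');hsv=cv2.cvtColor(im,cv2.COLOR_BGR2HSV)
m=cv2.inRange(hsv,(100,110,40),(130,255,255))
pts=[]
for u in range(190,325):
    r=np.nonzero(m[140:234,u])[0]
    if len(r): pts.append(p2w(u,140+r[0],.005,'wrist')[:2])
P=np.array(pts)
from scipy.optimize import least_squares
s=least_squares(lambda c:np.hypot(*(P-c).T)-.045,[.577,.307],loss='soft_l1',f_scale=.0005);print(s.x,s.cost,len(P),np.abs(s.fun).mean())
print(robot.get_obs()['position'])
E
```

```text
[0.57990313 0.30544904] 2.0757407518792706e-06 113 0.00016786551957088917
[0.57862932 0.30734184 0.05113092]
```

```bash
python3 -m creep '{"dp":[[0,0.1,2],[0,0,1.4],[0,0,0.7],[0,0,0],[0,0,0],[0,0,0],[0,0,0],[0,0,0],[0,0,0],[0,0,0]],"turn":[[0,0,0],[0,0,0],[0,0,0],[0,0,0],[0,0,0],[0,0,0],[0,0,0],[0,0,0],[0,0,0],[0,0,0]]}' -0.3 25
python3 - <<'E'
from h import *
o=robot.get_obs();print(o['position'],o['ft_force'],o['grip_width'])
E
```

```text
time: 4.25
position: [0.5785, 0.306, 0.0087]
tool_rot: [0.89, 0.456, 0.0, 0.0]
ft_force: [0.1, -0.1, -0.2]
grip_width: 0.0567
[0.57854839 0.30603258 0.00869315] [ 0.11959155 -0.0927771  -0.24699735] 0.056665147934517886
```

```bash
python3 -m creep '{"dp":[[0,0,0],[0,0,0],[0,0,0],[0,0,0],[0,0,0],[0,0,0]],"turn":[[0,0,0],[0,0,0],[0,0,0],[0,0,0],[0,0,0],[0,0,0]]}' 1 25
python3 -m creep '{"dp":[[0,0,-1],[0,0,-3],[0,0,-4],[0,0,-5],[0,0,-5],[0,0,-3],[0,0,0],[0,0,0]],"turn":[[0,0,0],[0,0,0],[0,0,0],[0,0,0],[0,0,0],[0,0,0],[0,0,0],[0,0,0]]}'
python3 - <<'E'
from h import *
im=snap('wrist','w3'); cv2.imwrite('pics/w3z.png',cv2.resize(im[:,:,::-1],None,fx=1.5,fy=1.5,interpolation=cv2.INTER_CUBIC))
o=robot.get_obs();print(o['position'],o['ft_force'],o['grip_width'],o['time'],o['q'])
E
```

```text
time: 4.85
position: [0.5785, 0.306, 0.0086]
tool_rot: [0.89, 0.456, 0.0, -0.0]
ft_force: [-0.8, 0.0, -0.7]
grip_width: 0.0398
time: 5.65
position: [0.5784, 0.306, 0.2198]
tool_rot: [0.89, 0.456, 0.001, 0.0]
ft_force: [-1.4, 0.5, -0.8]
grip_width: 0.0396
[0.57750038 0.30565957 0.21803242] [-0.25379    -1.54661841 -0.19154061] 0.039792537083283924 5.7 [ 3.16121129e-01  5.71994827e-01  1.35983810e+00 -7.32873007e-05
  1.21147664e+00 -6.30351598e-01]
```

View pics/w3z.png

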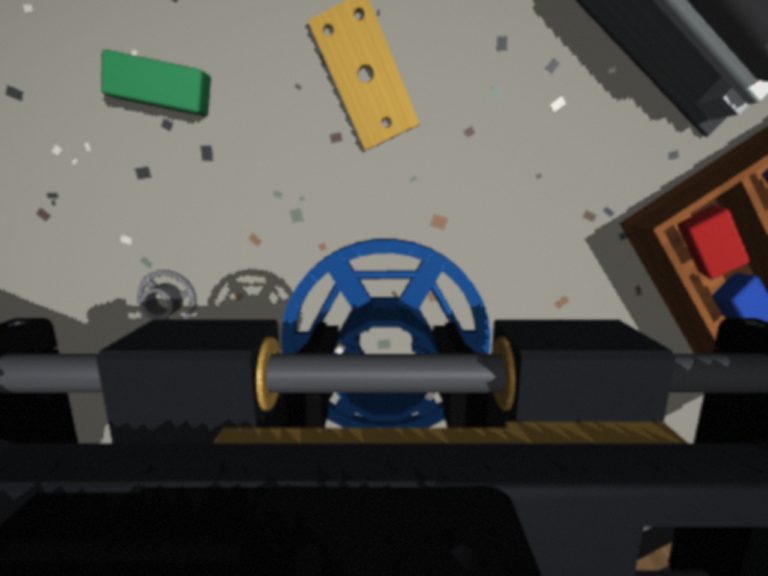

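```bash
python3 -m creep '{"dp":[[0,0,-1.6],[0,0,-1.6],[-3.34,0.1,0],[-3.34,0.1,0],[-3.34,0.1,0],[-3.34,0.1,0],[-3.34,0.1,0],[-3.34,0.1,0],[-3.34,0.1,0],[-3.34,0.1,0],[-3.34,0.1,0],[-3.34,0.1,0],[-3.34,0.1,0],[-3.34,0.1,0],[-3.34,0.1,0],[-3.34,0.1,0],[0,0,0],[0,0,0],[0,0,0]],"turn":[[0,0,-4.85],[0,0,-4.85],[0,0,0],[0,0,0],[0,0,0],[0,0,0],[0,0,0],[0,0,0],[0,0,0],[0,0,0],[0,0,0],[0,0,0],[0,0,0],[0,0,0],[0,0,0],[0,0,0],[0,0,0],[0,0,0],[0,0,0]]}'
python3 - <<'E'
from h import *
im=snap('wrist','w4'); cv2.imwrite('pics/w4z.png',cv2.resize(im[:,:,::-1],None,fx=1.5,fy=1.5,interpolation=cv2.INTER_CUBIC))
for n in ['pole_lugs','pole_tip','basket_hub']:
    print(n,[(round(d['confidence'],2),np.round(c2w(d['point'],'wrist'),4)) for d in robot.tip_of(n,'wrist')[:3]])
o=robot.get_obs();print(o['position'],o['ft_force'],o['grip_width'],o['time'],o['q']);u,v=w2p((.514,-.182,.126),'wrist').astype(int);print(u,v)
cv2.imwrite('pics/w4c.png',cv2.resize(im[v-40:v+40,u-50:u+50,::-1],None,fx=7,fy=7,interpolation=cv2.INTER_CUBIC))
E
```

```text
time: 7.6
position: [0.3851, -0.1191, 0.2497]
tool_rot: [0.848, 0.53, -0.0, -0.001]
ft_force: [0.5, 0.2, -0.2]
grip_width: 0.0394
pole_lugs []
pole_tip []
basket_hub []
[ 0.38572069 -0.11922649  0.25036536] [ 0.07706378 -0.39894743 -0.17993736] 0.039658983002327584 7.8 [-5.78424315e-01  1.84633166e-01  1.91586046e+00  1.67613105e-04
  1.04163285e+00 -1.69612976e+00]
256 300
```

View pics/w4z.png

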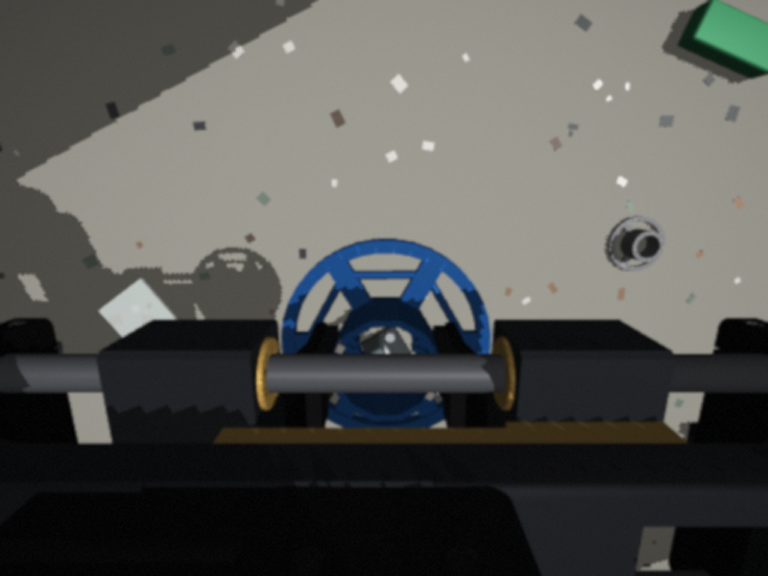

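View pics/w4c.png

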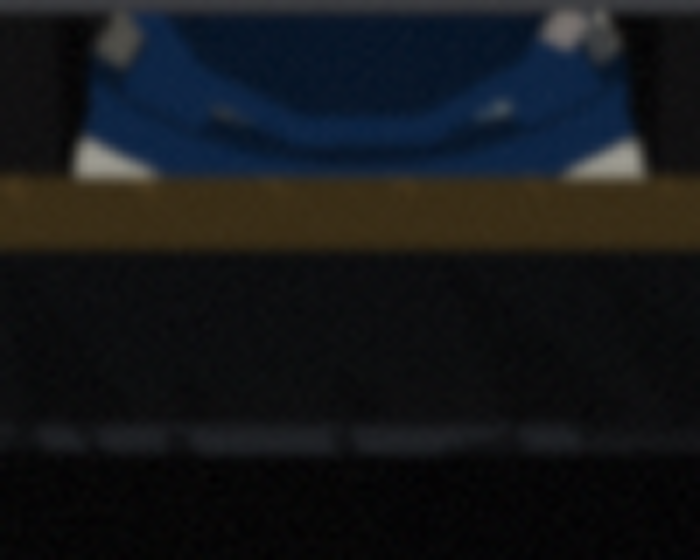

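Image up is tool −y, so the pole has to lie on that side to show. I'll move past it.

```bash
python3 -m creep '{"dp":[[0,3.72,0],[0,3.72,0],[0,3.72,0],[0,3.72,0],[0,3.72,1.5],[0,3.72,1.5],[0,0,0],[0,0,0],[0,0,0],[0,0,0]],"turn":[[0,0,0],[0,0,0],[0,0,0],[0,0,0],[0,0,0],[0,0,0],[0,0,0],[0,0,0],[0,0,0],[0,0,0]]}'
python3 - <<'E'
from h import *
im=snap('wrist','w5'); cv2.imwrite('pics/w5z.png',cv2.resize(im[:,:,::-1],None,fx=1.5,fy=1.5,interpolation=cv2.INTER_CUBIC))
for n in ['pole_lugs','pole_tip']:
    print(n,[(round(d['confidence'],2),np.round(c2w(d['point'],'wrist'),4)) for d in robot.tip_of(n,'wrist')[:3]])
o=robot.get_obs();print(o['position'],o['ft_force'],o['grip_width'],o['time'],o['q']);u,v=w2p((.514,-.182,.126),'wrist').astype(int);print(u,v)
cv2.imwrite('pics/w5c.png',cv2.resize(im[v-40:v+40,u-50:u+50,::-1],None,fx=7,fy=7,interpolation=cv2.INTER_CUBIC))
E
```

```text
time: 8.8
position: [0.5854, -0.2174, 0.2214]
tool_rot: [0.848, 0.53, 0.0, 0.0]
ft_force: [0.4, -0.2, -0.9]
grip_width: 0.0399
pole_lugs [(0.82, array([ 0.5189, -0.1791,  0.1195]))]
pole_tip [(0.64, array([ 0.5127, -0.1841,  0.1632]))]
[ 0.58568623 -0.21793611  0.22152299] [0.79468249 0.36039863 0.08614017] 0.03966486562538422 8.95 [-5.34796155e-01  5.28092831e-01  1.43477415e+00 -7.36095717e-06
  1.17768598e+00 -1.65073469e+00]
257 105
```

View pics/w5z.png

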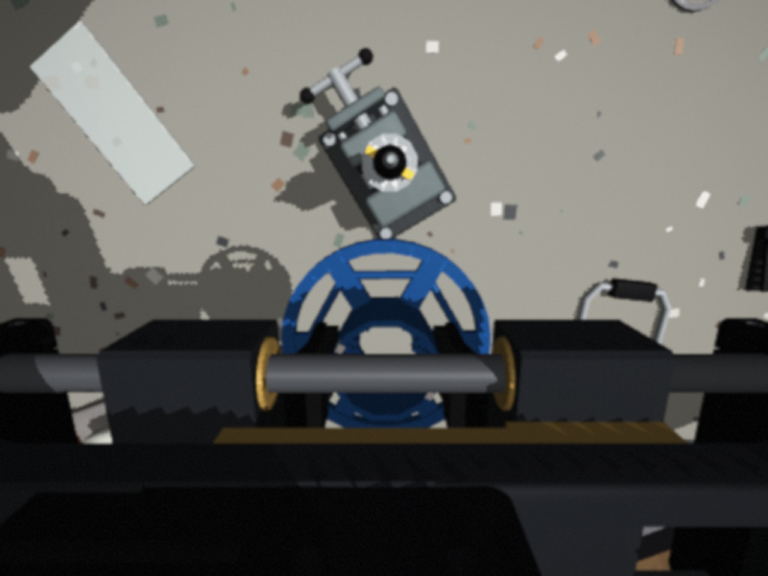

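View pics/w5c.png

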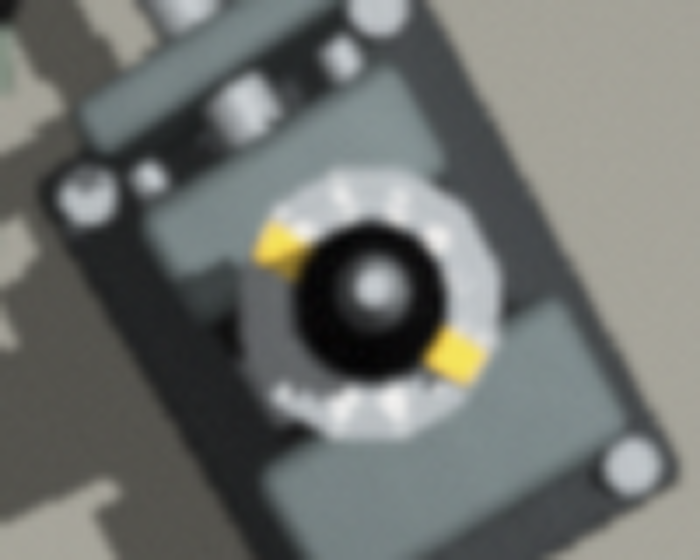

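The lugs show cleanly. In the crop their outer ends are at about (264,236) and (478,370), and the tip is at (375,287).

```bash
cat > fit.py <<'E'
from h import *
from scipy.optimize import least_squares
def ring(f,zr,cuts):
    im=cv2.imread(f);hsv=cv2.cvtColor(im,cv2.COLOR_BGR2HSV);m=cv2.inRange(hsv,(100,110,40),(130,255,255));P=[]
    for u in range(188,328):
        r=np.nonzero(m[140:cuts,u])[0]
        if len(r):P.append(p2w(u,140+r[0],zr,'wrist')[:2])
    P=np.array(P);o=robot.get_obs()['position']
    s=least_squares(lambda c:np.hypot(*(P-c).T)-.045,o[:2],loss='soft_l1',f_scale=.0005);return s.x,np.abs(s.fun).mean(),len(P)
E
python3 - <<'E'
from fit import *
o=robot.get_obs();T=R.from_quat(o['tool_rot']).as_matrix();print(np.degrees(np.arctan2(T[1,0],T[0,0])))
U=257-50;V=105-40
g=lambda x,y,z:p2w(U+x/7,V+y/7,z,'wrist')
for a,b in [((264,236),(478,370)),((303,262),(435,345))]:
    A=g(*a,.126);B=g(*b,.126);d=B-A;print((A+B)/2,np.degrees(np.arctan2(d[1],d[0])),np.linalg.norm(d))
print('tip',g(375,287,.163),'washer',g(371,303,.119))
c,e,n=ring('pics/w5.png',o['position'][2]-.003,205);print('ring',c,e,n,'rel tool',T.T@np.r_[c-o['position'][:2],0])
E
```

```text
63.93872698466737
[ 0.51693251 -0.18086201  0.126     ] 33.074984218841585 0.03227134275081571
[ 0.51680527 -0.18116654  0.126     ] 32.96413458590056 0.01992624544816399
tip [ 0.51678173 -0.18086648  0.163     ] washer [ 0.51657575 -0.18073394  0.119     ]
ring [ 0.5865817  -0.21822898] 0.00022565832780132612 131 rel tool [1.30314709e-04 9.33090534e-04 9.54820361e-07]
```

```bash
python3 -m creep '{"dp":[[0.1,-2,0],[0.12,-4,0],[0,-1.92,0],[0,0,1],[0,0,2],[0,0,1],[0,0,0],[0,0,0],[0,0,0]],"turn":[[0,0,0.94],[0,0,0],[0,0,0],[0,0,0],[0,0,0],[0,0,0],[0,0,0],[0,0,0],[0,0,0]]}' 1 35
python3 - <<'E'
from h import *
o=robot.get_obs();T=R.from_quat(o['tool_rot']).as_matrix();print(o['position'],o['ft_force'],o['moment'],o['time'],np.degrees(np.arctan2(T[1,0],T[0,0])))
im=snap('wrist','w6'); cv2.imwrite('pics/w6c.png',cv2.resize(im[180:300,160:350,::-1],None,fx=4,fy=4,interpolation=cv2.INTER_CUBIC))
for c in ['top','side']:
    im=snap(c,c+'6');u,v=w2p((.516,-.181,.14),c).astype(int);cv2.imwrite(f'pics/{c}6c.png',cv2.resize(im[v-45:v+45,u-60:u+60,::-1],None,fx=5,fy=5,interpolation=cv2.INTER_CUBIC))
E
```

```text
time: 9.85
position: [0.5171, -0.1811, 0.181]
tool_rot: [0.853, 0.522, 0.0, 0.001]
ft_force: [0.7, -0.5, -0.8]
grip_width: 0.0395
[ 0.51712907 -0.18111003  0.18103783] [ 0.7009595  -0.46479285 -0.76450334] [ 0.02221875 -0.00713796  0.02359387] 9.85 62.987092755327886
```

View pics/w6c.png

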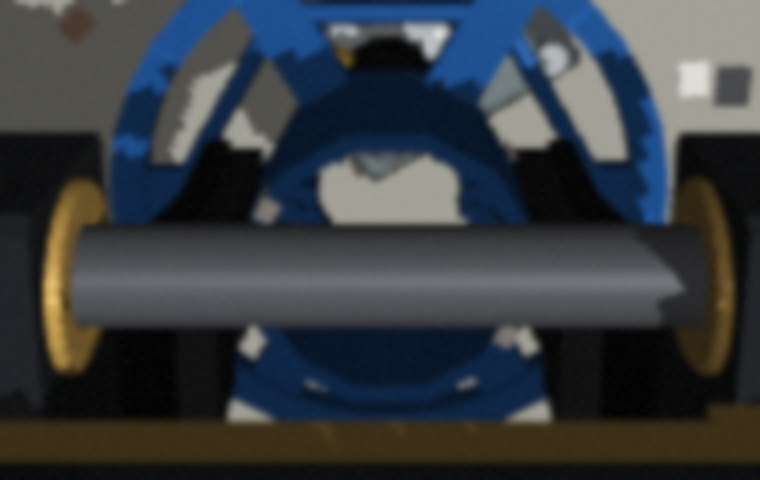

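View pics/side6c.png

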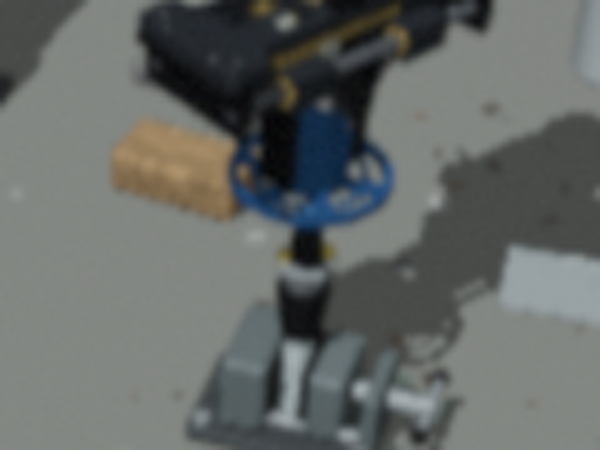

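View pics/top6c.png

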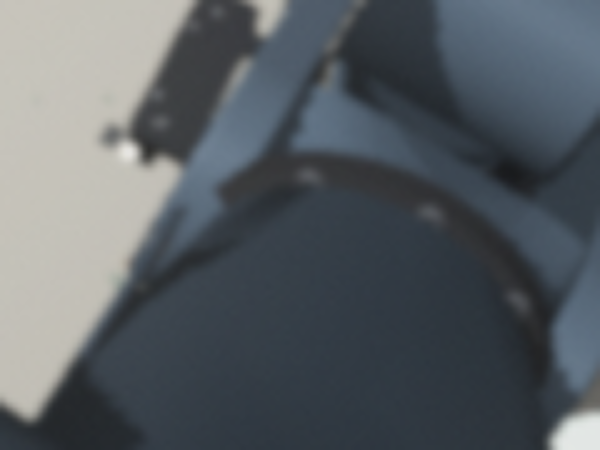

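Side view: the pole line extrapolates to x≈310 at the basket's height and the ring centre is at x≈312, so they agree to about 1 mm. The tip is just under the bore, so I'll lower gently and watch the force.

```bash
python3 -m creep '{"dp":[[0,0,1],[0,0,1],[0,0,0.5],[0,0,0.5],[0,0,0],[0,0,0]],"turn":[[0,0,0],[0,0,0],[0,0,0],[0,0,0],[0,0,0],[0,0,0]]}'
python3 -m creep '{"dp":[[0,0,0.3],[0,0,0.3],[0,0,0.2],[0,0,0]],"turn":[[0,0,0],[0,0,0],[0,0,0],[0,0,0]]}'
```

```text
time: 10.6
position: [0.5163, -0.1806, 0.1504]
tool_rot: [0.853, 0.522, -0.0, -0.0]
ft_force: [-0.2, 0.1, -0.9]
grip_width: 0.0399
time: 11.0
position: [0.5161, -0.1805, 0.1423]
tool_rot: [0.853, 0.522, -0.0, -0.0]
ft_force: [-1.0, 0.4, -0.3]
grip_width: 0.0395
```

```bash
python3 -m creep '{"dp":[[0,0,0.2],[0,0,0.2],[0,0,0.2],[0,0,0]],"turn":[[0,0,0],[0,0,0],[0,0,0],[0,0,0]]}'
python3 -m creep '{"dp":[[0,0,0.15],[0,0,0.15],[0,0,0]],"turn":[[0,0,0],[0,0,0],[0,0,0]]}'
```

```text
time: 11.4
position: [0.5161, -0.1805, 0.1362]
tool_rot: [0.853, 0.522, -0.0, -0.0]
ft_force: [-0.4, -0.7, -0.3]
grip_width: 0.0399
time: 11.7
position: [0.5162, -0.1806, 0.1334]
tool_rot: [0.853, 0.522, -0.0, -0.0]
ft_force: [0.9, -0.2, -0.2]
grip_width: 0.0396
```

```bash
python3 -m creep '{"dp":[[0,0,0.1],[0,0,0.1],[0,0,0]],"turn":[[0,0,0],[0,0,0],[0,0,0]]}'
python3 -m creep '{"dp":[[0,0,0.1],[0,0,0.1],[0,0,0]],"turn":[[0,0,0],[0,0,0],[0,0,0]]}'
```

```text
time: 12.0
position: [0.5162, -0.1806, 0.1314]
tool_rot: [0.853, 0.522, -0.0, -0.0]
ft_force: [-0.7, -0.7, -0.3]
grip_width: 0.0396
time: 12.3
position: [0.5162, -0.1806, 0.1294]
tool_rot: [0.853, 0.522, -0.0, -0.0]
ft_force: [0.5, 0.2, -0.8]
grip_width: 0.0397
```

It has dropped past the lug tops with no force. Next is the washer.

```bash
python3 -m creep '{"dp":[[0,0,0.15],[0,0,0.15],[0,0,0.15],[0,0,0]],"turn":[[0,0,0],[0,0,0],[0,0,0],[0,0,0]]}'
python3 -m creep '{"dp":[[0,0,0.15],[0,0,0.15],[0,0,0]],"turn":[[0,0,0],[0,0,0],[0,0,0]]}'
```

```text
time: 12.7
position: [0.5164, -0.1807, 0.1252]
tool_rot: [0.853, 0.522, 0.0, 0.0]
ft_force: [-0.2, 1.0, 2.8]
grip_width: 0.0395
time: 13.0
position: [0.5164, -0.1807, 0.1222]
tool_rot: [0.853, 0.522, 0.0, 0.0]
ft_force: [0.1, 0.7, 5.4]
grip_width: 0.0394
```

```bash
python3 -m creep '{"dp":[[0,0,0.15],[0,0,0.15],[0,0,0.06],[0,0,0],[0,0,0]],"turn":[[0,0,0],[0,0,0],[0,0,0],[0,0,0],[0,0,0]]}'
python3 -c "
from h import *
for i in range(3):
  robot.camera('side');o=robot.get_obs();print(o['position'],o['ft_force'],o['moment'])"
```

```text
time: 13.5
position: [0.5165, -0.1807, 0.1191]
tool_rot: [0.853, 0.522, 0.0, 0.0]
ft_force: [-2.7, 0.1, 8.1]
grip_width: 0.0392
[ 0.51644476 -0.1806794   0.11911811] [-1.54694788  0.21461312  8.37643023] [0.12858193 0.26105764 0.02339477]
[ 0.51644141 -0.18069     0.11911628] [-0.91776313  0.76803468  7.23886034] [0.12263244 0.22974344 0.03236847]
[ 0.51644937 -0.18067931  0.11913941] [-1.067525    0.56394496  7.09741171] [ 0.11629025  0.23845758 -0.00316568]
```

```bash
python3 -m creep '{"dp":[[0,0,0.07],[0,0,0],[0,0,0],[0,0,0],[0,0,0]],"turn":[[0,0,0],[0,0,4],[0,0,4],[0,0,4],[0,0,0]]}'
python3 -c "
from h import *
for i in range(2):
  robot.camera('side');o=robot.get_obs();T=R.from_quat(o['tool_rot']).as_matrix();print(o['position'],o['ft_force'],o['moment'],np.degrees(np.arctan2(T[1,0],T[0,0])))"
```

```text
time: 14.15
position: [0.5165, -0.1811, 0.1186]
tool_rot: [0.903, 0.43, 0.0, 0.001]
ft_force: [-2.0, -0.1, 8.4]
grip_width: 0.0395
[ 0.51646218 -0.18109569  0.11854921] [-1.37069562  0.21842696  7.71114947] [-0.09883495  0.38258301 -0.07013583] 50.98296043088049
[ 0.51644025 -0.18111896  0.11853779] [-2.04955867 -0.48444249  8.379706  ] [-0.1063664   0.38454097 -0.10288523] 50.98765187216395
```

```bash
python3 -m creep '{"dp":[[0,0,0],[0,0,0],[0,0,0],[0,0,0],[0,0,0],[0,0,0],[0,0,0]],"turn":[[0,0,4],[0,0,4],[0,0,4],[0,0,4],[0,0,4],[0,0,4],[0,0,0]]}'
python3 -c "
from h import *
for i in range(2):
  robot.camera('side');o=robot.get_obs();T=R.from_quat(o['tool_rot']).as_matrix();print(o['position'],o['ft_force'],o['moment'],np.degrees(np.arctan2(T[1,0],T[0,0])),o['grip_width'])"
```

```text
time: 14.95
position: [0.5165, -0.1811, 0.1186]
tool_rot: [0.972, 0.233, 0.0, 0.001]
ft_force: [-1.7, -0.7, 8.2]
grip_width: 0.04
[ 0.51649559 -0.18110724  0.1185543 ] [-0.76421318 -0.41935106  7.46279368] [-0.08076483  0.36228801 -0.04539604] 26.97808191881713 0.03993857487730669
[ 0.51650679 -0.18108423  0.11856669] [-1.62185431 -0.45346275  7.39399138] [-0.11174863  0.34578632 -0.13181196] 26.98679998250296 0.0394897024508387
```

```bash
python3 -m creep '{"dp":[[0,0,0],[0,0,0],[0,0,0],[0,0,0],[0,0,0],[0,0,0],[0,0,0],[0,0,0]],"turn":[[0,0,4],[0,0,4],[0,0,4],[0,0,4],[0,0,4],[0,0,2.5],[0,0,2],[0,0,0]]}'
python3 -c "
from h import *
for i in range(2):
  im=snap('side','s9');o=robot.get_obs();T=R.from_quat(o['tool_rot']).as_matrix();print(o['position'],o['ft_force'],o['moment'],np.degrees(np.arctan2(T[1,0],T[0,0])),o['grip_width'])
u,v=w2p((.516,-.181,.13),'side').astype(int);cv2.imwrite('pics/s9c.png',cv2.resize(im[v-45:v+45,u-60:u+60,::-1],None,fx=6,fy=6,interpolation=cv2.INTER_CUBIC))
im=snap('wrist','w9');cv2.imwrite('pics/w9z.png',cv2.resize(im[:,:,::-1],None,fx=1.5,fy=1.5,interpolation=cv2.INTER_CUBIC))"
```

```text
time: 15.85
position: [0.5167, -0.1812, 0.1186]
tool_rot: [1.0, 0.022, 0.0, 0.001]
ft_force: [-2.4, 0.5, 8.1]
grip_width: 0.0396
[ 0.51664795 -0.18123463  0.11860098] [-2.0125023  -0.19887705  8.08130751] [-0.12221918  0.38025331 -0.01966   ] 2.5031307383769836 0.039603049476769354
[ 0.51664864 -0.18120783  0.11860721] [-2.23577268 -0.17291405  7.65945153] [-0.11500032  0.42315933  0.02159301] 2.5060349297443003 0.03973224952338977
```

View pics/s9c.png

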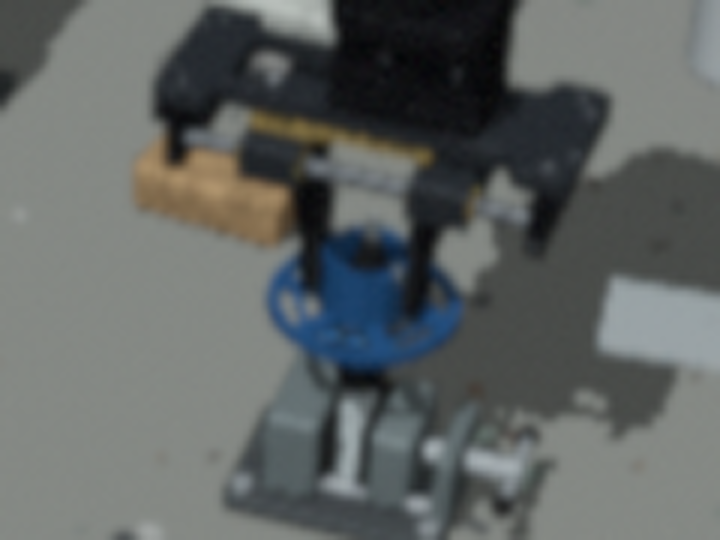

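View pics/w9z.png

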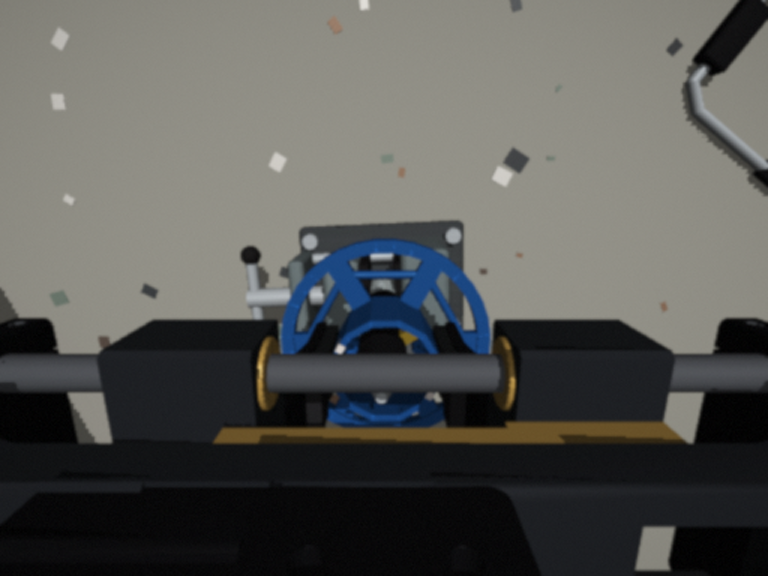

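The basket has turned with the tool (the spokes are still level in the wrist view) and a yellow lug is visible in the hub. I'll let it rise gently.

```bash
python3 -m creep '{"dp":[[0,0,-0.15],[0,0,-0.15],[0,0,-0.1],[0,0,0],[0,0,0]],"turn":[[0,0,0.5],[0,0,0],[0,0,0],[0,0,0],[0,0,0]]}'
python3 -c "
from h import *
for i in range(2):
  im=snap('side','s10');o=robot.get_obs();print(o['position'],o['ft_force'],o['moment'],o['grip_width'])"
```

```text
time: 16.5
position: [0.5166, -0.1811, 0.122]
tool_rot: [1.0, 0.017, 0.0, 0.001]
ft_force: [-1.3, -1.0, 4.9]
grip_width: 0.0399
[ 0.51658677 -0.18110132  0.12198841] [ 1.62822314e-03 -9.05375611e-01  4.90657991e+00] [-0.33100878  0.2968792   0.04494566] 0.03956406132155592
[ 0.51661648 -0.18110293  0.12200908] [-0.02980347 -2.08957689  5.89446405] [-0.38318828  0.21390182  0.03169263] 0.03977196250598943
```

It rose through 3.4 mm with the washer carrying it, which only fits with the lugs in the pockets: the 8 mm flange would have blocked this height. Releasing now.

```bash
python3 -m creep '{"dp":[[0,0,0],[0,0,0],[0,0,0],[0,0,0],[0,0,0],[0,0,0]],"turn":[[0,0,0],[0,0,0],[0,0,0],[0,0,0],[0,0,0],[0,0,0]]}' -0.2
python3 -m creep '{"dp":[[0,0,-1],[0,0,-2],[0,0,-3],[0,0,-4],[0,4,-2],[0,4,0],[0,4,0],[0,0,0],[0,0,0],[0,0,0]],"turn":[[0,0,0],[0,0,0],[0,0,0],[0,0,0],[0,0,0],[0,0,0],[0,0,0],[0,0,0],[0,0,0],[0,0,0]]}'
python3 - <<'E'
from h import *
im=snap('wrist','w11'); cv2.imwrite('pics/w11z.png',cv2.resize(im[:,:,::-1],None,fx=1.5,fy=1.5,interpolation=cv2.INTER_CUBIC))
for n in ['basket_hub','basket_keyway','basket_pocket','pole_tip']:
    print(n,[(round(d['confidence'],2),np.round(c2w(d['point'],'wrist'),4)) for d in robot.tip_of(n,'wrist')[:2]])
o=robot.get_obs();print(o['position'],o['ft_force'],o['time']);u,v=w2p((.516,-.181,.13),'wrist').astype(int);print(u,v)
v=max(v,45);cv2.imwrite('pics/w11c.png',cv2.resize(im[v-45:v+45,u-60:u+60,::-1],None,fx=6,fy=6,interpolation=cv2.INTER_CUBIC))
im=snap('side','s11');u,v=w2p((.516,-.181,.13),'side').astype(int);cv2.imwrite('pics/s11c.png',cv2.resize(im[v-45:v+45,u-60:u+60,::-1],None,fx=6,fy=6,interpolation=cv2.INTER_CUBIC))
E
```

```text
time: 17.2
position: [0.5163, -0.1805, 0.1216]
tool_rot: [1.0, 0.017, -0.0, -0.0]
ft_force: [-1.3, 0.5, -0.3]
grip_width: 0.052
time: 18.2
position: [0.5201, -0.2994, 0.2418]
tool_rot: [1.0, 0.018, -0.0, -0.001]
ft_force: [-0.2, 0.5, -0.0]
grip_width: 0.0524
basket_hub [(0.72, array([ 0.5188, -0.1795,  0.1274])), (0.26, array([ 0.5154, -0.1793,  0.1183]))]
basket_keyway [(0.76, array([ 0.5323, -0.1879,  0.1099])), (0.3, array([ 3.736e-01, -3.776e-01, -1.000e-04]))]
basket_pocket [(0.79, array([ 0.5294, -0.1695,  0.1225]))]
pole_tip [(0.94, array([ 0.5166, -0.1829,  0.1608])), (0.58, array([ 0.6672, -0.3632,  0.0007]))]
[ 0.52057725 -0.29948021  0.24187197] [0.20225623 0.3340073  0.13173688] 18.45
255 64
```

View pics/w11c.png

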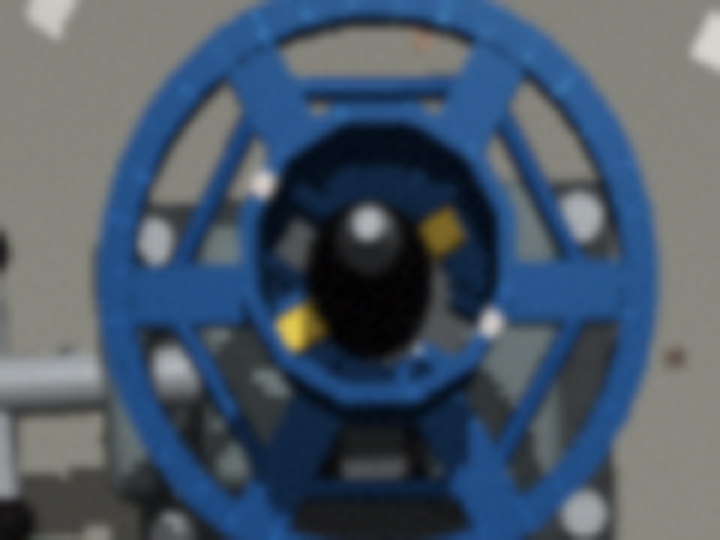

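View pics/s11c.png

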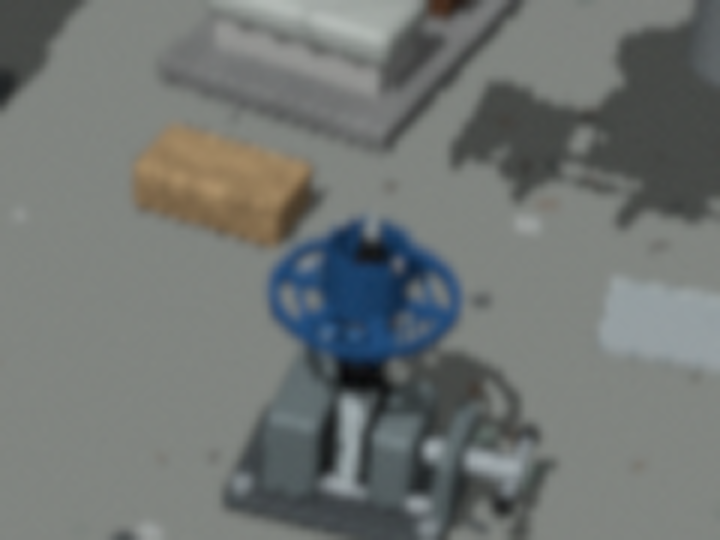

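The lugs are at (443,232) and (300,328) in the crop, well away from the keyway dashes at (263,183) and (490,322). Checking the numbers.

```bash
python3 - <<'E'
from h import *
U,V=255-60,64-45
g=lambda x,y,z:p2w(U+x/6,V+y/6,z,'wrist')
for a,b,z in [((263,183),(490,322),.147),((300,328),(443,232),.126)]:
    A=g(*a,z);B=g(*b,z);d=B-A;print((A+B)/2,np.degrees(np.arctan2(d[1],d[0])),np.linalg.norm(d))
# hub-top height from dash spacing (38.0 mm in first look at same plane)
for z in (.143,.147,.151): print(z,np.linalg.norm(g(263,183,z)-g(490,322,z)))
E
```

```text
[ 0.51808381 -0.18190865  0.147     ] -27.284089244056872 0.03763356009912687
[ 0.51711341 -0.18173129  0.126     ] 33.88163150912737 0.026377156849268325
0.143 0.03822009051854784
0.147 0.03763356009912687
0.151 0.03704702967970571
```

```bash
python3 -c "
from h import *
print(robot.hand_in())"
```

```text
the job is handed in; nothing more can be done
None
```

The powder basket is on the pole, locked and released, and the job is handed in. The last clock reading before hand-in was about 18.5 s of the 72 s allowed.

**What I did:** I gripped the basket's hub on two of its flats. The wrist camera put the lugs at about 33°, so I lined the keyways up with that. I lowered the basket over the lugs and pressed the washer down with about 8 N. I then twisted it 61° clockwise, eased it up about 3.5 mm until it locked, let go and moved clear.

**Checks that agreed:**
- **Angle:** In the last wrist picture the keyway dashes lie at -27.3° and the lugs at 33.9°. That is 61.2° apart, against the 60° needed.
- **Height:** Before I let go, the washer force put the underside at about 114.6 mm. The locked height is 115 mm.
- **Force:** Vertical force stayed under about 9 N throughout, and sideways force stayed under 3 N.
- **Last side view:** The basket looks level, and the cork, scraper and clamp seem unmoved.

**Checks that disagreed or were not made:**
- **Hub height:** The network put the hub point at 127.4 mm instead of the expected 131 mm, which is within its 4 mm accuracy.
- **Pole position:** The top and wrist cameras differed by about 3 mm on where the pole stands. I used a value in between, and the basket went on without resistance.
- **Lock:** I did not test the lock by twisting the basket back.
- **Other items:** I did not look again at the other loose items at the end.

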